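Push the vial tray home and bolt it with the catch held down

TASK

A sampler's vial tray has been left part-way into its dock. Push the tray fully home against the back of the dock; then hold the bolt's spring catch down by its press bar with one fingertip and, while it is down, push the bolt's knob along with the other fingertip until the bolt is fully home in the slot in the tray's side. Let go so that the catch springs back up and locks the bolt. Only touch and push: do not grasp, tip or lift anything, keep the vials standing in the tray and leave the things round the dock where they are.

Things in the scene. Friction and masses are not known exactly. Their poses are not given: they have to be found in the camera images.
- dock: White tray dock, fixed to the bench. Origin on the bench surface; x points from its open front to its back housing (the way the tray goes home), y left, z up. Lengths below are in mm in this frame. Tray bay: deck top z 12, x -75 to 75, guide rails to z 24 at y -1.5 and 101.5. Bolt unit on the right, x -45 to 45, y -140 to -14; bolt bar 14 thick along y at x 20, z 40; its saddles reach z 52.
- tray_stop (a point): Centre of the back housing's face, the stop for the tray (dock x 75, y 50, z 40); the housing is 68 mm high.
- tray: Loose grey vial tray, 110 (x) x 100 (y) mm, 0.4 to 0.7 kg with vials; origin under its centre, axes parallel to the dock's. Slides on the deck between the rails with 1.5 mm play each side. Fully home its origin is at dock x 20, y 50, z 12; it starts 32 to 60 mm short of that.
- tray_front (a point): Middle of the outer face of the tray's upright front panel (the face to push, looking to dock -x), 40 mm above the tray's underside, 52 mm above the bench. The panel is 100 mm wide up to 58 mm above the bench and 64 mm wide up to 70 mm.
- keeper_slot (a point): Slot for the bolt: open-topped, 20 mm wide along x, in the steel keeper plate on the tray's right side (plate top 62 mm above the bench); the point is in the outer face at bolt height. Only with the tray home is it in line with the bolt (dock x 20), with 3 mm play each side.
- bolt (a joint): Slide of the bolt in m: 0 drawn back (as found), grows as it moves to dock +y towards the tray, hard stop at 0.031. About 2 N friction. Its flange has two notches 12 mm wide, 30 mm apart; the catch's 8 mm wide tongue stands in one of them at either end of the travel, so the bolt is locked near 0 and near 0.030 and cannot move while the catch is up.
- bolt_knob (a point): On the axis of the bolt's upright black knob, a post 14 mm thick (17 mm at the top) rising from the bar to z 94 mm; this point is at z 75. Moves with the bolt: dock x 20, y -68 drawn back, y -37 fully shot. Push it on its -y side, towards dock +y.
- bolt_nose (a point): Tip of the bolt's tapered nose, z 40 mm; dock y -12 drawn back, y 19 fully shot, then 19 mm inside the tray's side.
- catch (a joint): How far the spring catch is pressed down, in m: 0 up (locks the bolt), 0.010 at its stop. From 0.006 on, its tongue is clear of the notches and the bolt is free. The spring takes 4 N to start and 7 N at the stop, and lifts the catch when it is let go with a notch over the tongue.
- press_bar (a point): Middle of the top face of the catch's press bar: flat ribbed dark steel, 24 mm (dock x) x 80 mm (dock y), parallel to the bolt and 48 mm nearer the open front; top at z 68 when up (dock x -28, y -75). It goes straight down wherever it is pressed; a fingertip may glide along it while pressing.
- vial_a: Screw-cap sample vial (clear, white cap), 23 mm across, 48 mm high, standing loose in a 26 mm square, 22 mm deep pocket of the tray; origin under its centre, 6 mm above the tray's underside.
- vial_b: Screw-cap sample vial (amber, white cap), 23 mm across, 48 mm high, standing loose in a 26 mm square, 22 mm deep pocket of the tray; origin under its centre, 6 mm above the tray's underside.
- vial_c: Screw-cap sample vial (clear, white cap), 23 mm across, 48 mm high, standing loose in a 26 mm square, 22 mm deep pocket of the tray; origin under its centre, 6 mm above the tray's underside.
- vial_d: Screw-cap sample vial (clear, blue cap), 23 mm across, 48 mm high, standing loose in a 26 mm square, 22 mm deep pocket of the tray; origin under its centre, 6 mm above the tray's underside.
- weight: Bystander near the dock: polished steel calibration weight with a knob, 24 mm across, 30 mm high. Origin under its centre.
- vial_e: Bystander near the dock: amber vial with a blue screw cap, 23 mm across, 48 mm high, standing on the bench. Origin under its centre.
- basket: Bystander near the dock: small wire-mesh basket with a turned collar, 26 mm across, 46 mm high. Origin under its centre.
- hexkey: Bystander near the dock: L-shaped hexagon key lying flat, 30 x 87 mm, 5 mm thick. Origin under its centre.
- filter: Bystander near the dock: round syringe filter with a short spigot, 27 mm across, 16 mm high. Origin under its centre.
There are look-alikes about, which are no part of the job. What is shaped like the vial_b but purple is not meant.

How it is judged (in metres and radians):
On the way, in this order (a step that is already met when the one before it is completed fails the run):
1. The tray is pushed fully home while the bolt is still drawn back (x of tray in the frame of dock above 0.0175 m and value of joint bolt below 0.004 m), for 0.1 s.
2. With the tray home, a finger holds the catch down while a finger pushes the bolt along (x of tray in the frame of dock above 0.0175 m and value of joint each of catch, bolt above 0.005 m and value of joint bolt below 0.0275 m and contact force between the fingers and catch above 0.5 N and contact force between the fingers and bolt above 0.3 N), for 0.05 s.
At the end, for the whole second after the job is handed in: The tray is home (within 2.5 mm of the stop) and flat on the deck, the bolt is shot at least 27.5 of its 31 mm into the tray's slot, the catch is up again (within 3 mm) and locks it, and the four vials stand in their pockets (x of tray in the frame of dock above 0.0175 m and value of joint bolt above 0.0275 m and value of joint catch below 0.003 m and linear speed of tray below 0.02 m/s and z of tray in the frame of dock below 0.016 m and z of each of vial_a, vial_b, vial_c, vial_d in the frame of tray below 0.012 m and angle between each of vial_a, vial_b, vial_c, vial_d's own z axis and vertical below 0.35 rad); the robot touches nothing.
It fails at once if The tray is lifted or tipped (z of tray in the frame of dock above 0.022 m or angle between tray's own z axis and vertical above 0.12 rad).
It fails at once if A vial is lifted out of the tray or tipped (z of any of vial_a, vial_b, vial_c, vial_d in the frame of tray above 0.018 m or angle between any of vial_a, vial_b, vial_c, vial_d's own z axis and vertical above 0.5 rad).
It fails at once if The bolt is forced past the catch that is not held down (value of joint bolt between 0.006 and 0.024 m and value of joint catch below 0.0035 m).
It fails at once if A bystander is moved (over 15 mm) or knocked over (distance of any of weight, vial_e, basket, hexkey, filter from where it was at the start of the episode above 0.015 m or angle between any of weight, vial_e, basket, hexkey, filter's own z axis and vertical above 0.5 rad).
It also fails if it takes over 42 s, if anything falls off the work surface, if the arm or the gripper's body presses on something with over 40 N, if the wrist force passes 120 N, or if a joint passes its speed limit or range.

ROBOT

A 6-joint arm with a two-finger parallel gripper is mounted at the origin on a cart in front of the work surface, level with it; the furniture and walls round the work are solid. World frame = base frame: x ahead of the robot, y to its left, z up, the work surface at z = 0. Lengths are in mm, angles in rad, forces in N, time in s.
With the tool pointing down it reaches from about 350 to 1000 mm from the base axis. Payload 7.1 kg.
Tool frame: the origin (TCP) lies on the centre line of the jaws, within the pads' length; the fingertips stand 8 mm ahead of it and the grasp point (between the pads) lies 11 mm behind it (ctrl.finger_overhang is the distance from the TCP to the fingertips, in mm); z points along the fingers, y is the line along which they close (so a half turn about z gives the same grasp; the last joint's range is limited). The gripper opens to 85 mm and grips with 20 to 120 N. Pads are 22 mm wide; open, the fingers measure 114 mm over their backs; the gripper's body (76 mm by 85 mm) begins 54 mm behind the grasp point. The pads swing forward as they close: fully open they stand 13 mm farther back than shut.
Start: joints at [1.185, 0.423, 1.63, -0, 1.089, -0.019], TCP at [224.112, 583.42, 239.319] pointing down, gripper open.
Joint ranges: [-3, 3], [-0.9, 2.11], [0.09, 2.58], [-1.31, 4.45], [0.11, 2.69], [-2.54, 2.54]. Speed limits (rad/s): [2.39, 2.39, 3.01, 3.14, 3.14, 3.14].

INTERFACE

Orientations are given as a unit quaternion [x, y, z, w].
In Python, from bench import ctrl, kinematics, optics gives the robot as it stands. The module is installed in compiled form; this text tells all that it offers. Calls block until the motion is done:
- ctrl.movep(position, orientation): joint-space move of the TCP to a pose.
- ctrl.move_linear(position, max_speed=150, ori=None, until_force=None): straight line of the TCP; ori=None keeps the orientation; max_speed is the mean speed in mm/s. With until_force (N) it stops when the force on the tool has changed by that much, and returns True; else False.
- ctrl.set_joints(angles): joint-space move.
- ctrl.grip(opening, newtons=None): finger opening in mm; newtons is the grip in N (None keeps the last); returns when the fingers have stopped.
- ctrl.wait(seconds).
- kinematics.ik(position, orientation): joint angles nearest the present ones, or None.
- ctrl.get_state(): the state.
- optics.snapshot(name): name is "side" or "top"; returns a dict with "image" (480x640x3 uint8, red, green, blue), "vfov" (degrees; the focal length in pixels is half the picture's height over the tangent of half this angle, whatever the lens; pixels are square), "cx", "cy" (the principal point, pixels), "k1" (the pictures are not rectified: a ray, as slopes to the right and down, at radius r is drawn at 1 + k1 r^2 times it, then the intrinsics apply), "extrinsics" (4x4, takes a point from camera to world coordinates). Camera axes: x right, y down, z forward; pixel columns grow to the right and rows downward; lengths in mm; the calibration is good to about 2 mm. A picture is of the moment at which its call begins. There is no depth.
A pose or a line that the arm cannot do raises ctrl.PlanningError and nothing moves.
- ctrl.close_job(): hands the job in; it is judged then, once.
The state is a dict: "t": time; "qpos": joint angles; "qvel": joint speeds; "joint_torque": joint torques, N m; "position": TCP position; "eef_rot": TCP orientation; "contact_force": force on the tool from outside, world axes, zero at the start; "wrist_torque": the same for the moment, N m; "width": finger opening in mm; "finger_force": force on a finger pad.
Only numpy, scipy, OpenCV 4.12 (cv2) and the standard library are available. Lean on these libraries where they do the work, as an engineer would, in place of code of your own. Each camera call takes 0.05 s, during which the arm holds its last target. There are 200 camera calls.

## Working session

There is one attempt and no reset: what is moved stays moved. The work goes in short steps, each a Python script; the robot and the scene stay as the last script left them, time stands still between calls to the robot, and variables do not carry over. Pictures are saved under pics/ and viewed, at most 10 in all, crops included, and the job is handed in when it is done.

```bash
mkdir -p pics; cat > h.py <<'E'
import numpy as np, cv2
from bench import ctrl, kinematics, optics
def snap(n,f=None):
    s=optics.snapshot(n)
    if f: cv2.imwrite('pics/'+f,s['image'][:,:,::-1])
    return s
def K(s):
    f=240/np.tan(np.radians(s['vfov'])/2); return np.array([[f,0,s['cx']],[0,f,s['cy']],[0,0,1.]]),np.array([s['k1'],0,0,0,0.])
def ray(s,uv):
    k,d=K(s); p=cv2.undistortPoints(np.array([[uv]],float),k,d)[0,0]
    E=np.array(s['extrinsics']); return E[:3,3],E[:3,:3]@np.array([p[0],p[1],1.])
def onz(s,uv,z):
    o,r=ray(s,uv); return o+r*(z-o[2])/r[2]
def proj(s,P):
    k,d=K(s); E=np.linalg.inv(np.array(s['extrinsics']))
    return cv2.projectPoints(np.array(P,float).reshape(-1,3),cv2.Rodrigues(E[:3,:3])[0],E[:3,3],k,d)[0].reshape(-1,2)
E
python3 - <<'E'
from h import *
for n in('top','side'):
    s=snap(n,n+'0.png'); print(n,s['vfov'],s['cx'],s['cy'],s['k1'],np.round(s['extrinsics'],3).tolist())
print(ctrl.get_state()['t'],ctrl.get_state()['eef_rot'])
E
```

```text
top 55.218277649484236 321.79917122670486 235.5636439287635 -0.08653297370707343 [[-0.023, -0.994, 0.103, 459.522], [-1.0, 0.023, -0.006, 302.789], [0.003, -0.103, -0.995, 918.943], [0.0, 0.0, 0.0, 1.0]]
side 47.91306629366135 310.81198680940406 240.0083463745021 0.0072054608420139745 [[-0.999, -0.012, 0.031, 538.963], [-0.032, 0.561, -0.827, 1019.218], [-0.008, -0.828, -0.561, 571.873], [0.0, 0.0, 0.0, 1.0]]
0.1 [ 1.82365405e-01  9.83230577e-01 -6.88210958e-04 -1.36096662e-04]
```

View pics/top0.png

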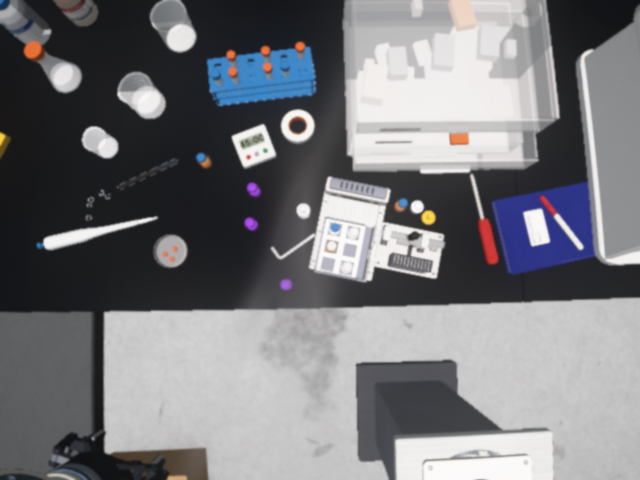

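View pics/side0.png

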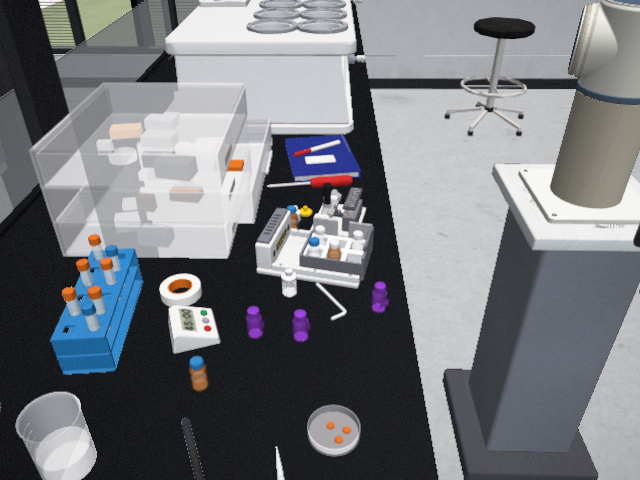

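Top view: dock at about (345,230), back housing at (358,190), tray centre about (342,248), bolt unit at (412,248) with knob about (413,237) and press bar (411,263). Side view: tray at (335,250), housing (272,240), and the bolt unit behind the tray. Purple look-alike vials at (253,188), (250,224) and (286,284) in the top view. I'll take close crops.

```bash
python3 - <<'E'
import cv2,numpy as np
a=cv2.imread('pics/top0.png')[165:295,295:455]; b=cv2.imread('pics/side0.png')[170:300,240:400]
r=lambda x:cv2.resize(x,None,fx=4.9,fy=4.9,interpolation=cv2.INTER_CUBIC)[:600]
def g(im,x0,y0):
    im=cv2.resize(im,(800,600) ,interpolation=cv2.INTER_CUBIC)
    return im
def crop(f,x0,y0):
    im=cv2.resize(cv2.imread(f)[y0:y0+120,x0:x0+160],(800,600),interpolation=cv2.INTER_CUBIC)
    for i in range(0,160,20): cv2.putText(im,str(x0+i),(i*5,10),0,.35,(0,255,255),1); cv2.line(im,(i*5,12),(i*5,20),(0,255,255),1)
    for i in range(0,120,20): cv2.putText(im,str(y0+i),(0,i*5+4),0,.35,(0,255,255),1)
    return im
cv2.imwrite('pics/tc.png',crop('pics/top0.png',300,170)); cv2.imwrite('pics/sc.png',crop('pics/side0.png',245,180))
E
```

```text
(no output)
```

View pics/tc.png

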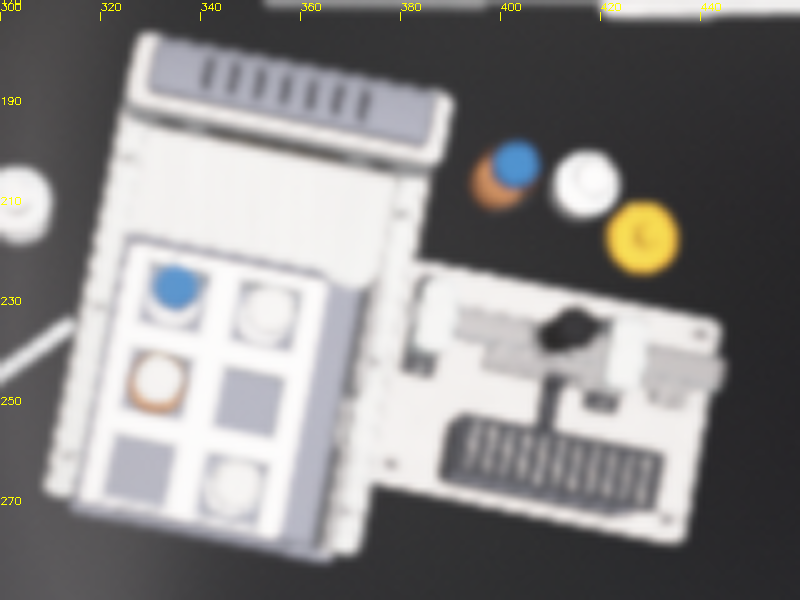

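View pics/sc.png

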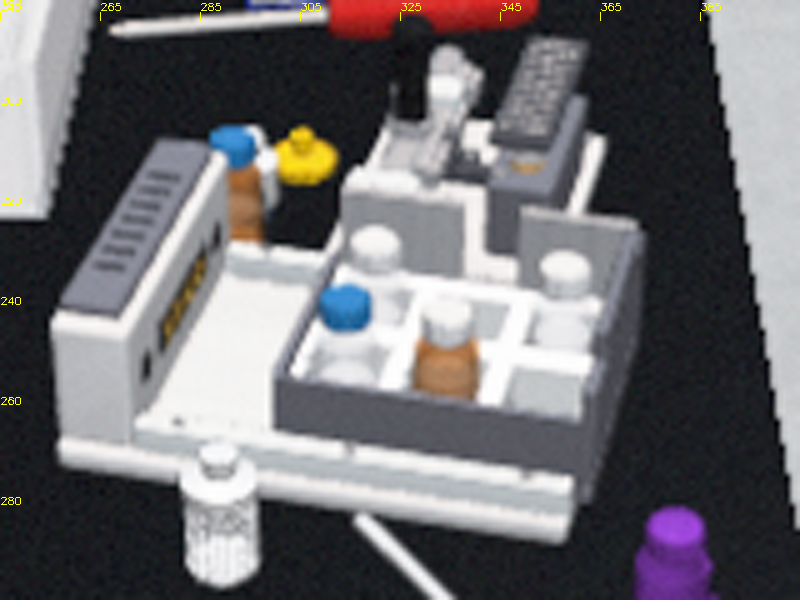

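Crops: the press bar (dark, ribbed) has top-view corners (391,253), (432,261), (431,272), (388,266), and its corners are clear in the side view too. The knob is the black post at top (413,236). The tray holds a blue cap, a clear vial, an amber white-cap vial and a clear vial. There is only one dock, bar and knob. The purple vials are look-alikes and the amber blue-cap vial, weight and yellow filter are bystanders. Next I'll fit the dock pose from the rays.

```bash
python3 - <<'E'
from h import *
from scipy.optimize import least_squares
T=snap('top');S=snap('side')
bar=[(-16,-35,68),(-16,-115,68),(-40,-115,68),(-40,-35,68)]
top=bar+[(75,50,68)]; tu=[(391,253),(432.4,261),(431,272),(388,265.6),(355.7,197.3)]
side=bar+[(75,50,68)]; su=[(344,208),(351,187.6),(362.6,188.4),(355.4,209.6),(280.5,227.5)]
def W(p,P):
    P=np.array(P,float);c,s=np.cos(p[2]),np.sin(p[2])
    return np.c_[p[0]+c*P[:,0]-s*P[:,1],p[1]+s*P[:,0]+c*P[:,1],P[:,2]]
res=[]
for sel in('t','s','b'):
    def f(p):
        r=[]
        if sel in'tb': r.append(proj(T,W(p,top))-tu)
        if sel in'sb': r.append(proj(S,W(p,side))-su)
        return np.concatenate(r).ravel()
    q=least_squares(f,[400,220,-.15]); print(sel,q.x.round(3),f(q.x).round(1))
p=q.x; np.save('dock.npy',p)
def dock(w): c,s=np.cos(p[2]),np.sin(p[2]); d=w[:2]-p[:2]; return np.round([c*d[0]+s*d[1],-s*d[0]+c*d[1]],1)
print('knob',dock(onz(T,(414,233.5),94)))
print('panel z58',dock(onz(T,(314.2,272.2),58)),dock(onz(T,(366,281.6),58)))
print('side panel corner z58 ',dock(onz(S,(372.5,226.5),58)))
for n,uv,z in(('vial_e',(403,202.5),48),('weight',(417,207),30),('filter',(428,217.5),12),('basket',(303.5,211),46),('purple',(286,284),45)): print(n,dock(onz(T,uv,z)))
for n,P in(('stop',(75,50,40)),('bar',(-28,-75,68)),('knob',(20,-68,75)),('home front',(-35,50,52))): print(n,W(p,[P]).round(1))
E
```

```text
t [ 5.35366e+02  2.00910e+02 -2.12000e-01] [-0.1 -0.3  0.5 -0.3 -0.2  1.3  0.7 -0.2 -0.9 -0.5]
s [ 5.34855e+02  2.02718e+02 -2.10000e-01] [-1.3  0.3 -0.4  0.1  0.3  0.6  0.3  0.2  1.  -0.8]
b [ 5.35099e+02  2.01309e+02 -2.11000e-01] [-0.3 -0.2  0.3 -0.2 -0.4  1.4  0.5 -0.1 -1.1 -0.3 -1.4 -0.1 -0.4 -0.3
  0.2  0.3  0.2 -0.2  0.9 -1.3]
knob [ 24.1 -67.1]
panel z58 [-77.6  98.3] [-76.8  -0.2]
side panel corner z58  [-76.5  -0.7]
vial_e [ 86.1 -44.6]
weight [ 86.2 -76. ]
filter [  73.1 -104.6]
basket [ 34.1 140.8]
purple [-109.3  146.9]
stop [[618.9 234.5  40. ]]
bar [[492.  133.8  68. ]]
knob [[540.4 130.6  75. ]]
home front [[511.3 257.5  52. ]]
```

The two views agree within about 2 mm. The dock is at (535,201) with yaw -0.211, and the tray front is at dock x -77, so it sits about 42 mm short, inside the 32–60 range. Next I'll push the tray.

```bash
cat >> h.py <<'E'
p=np.load('dock.npy')
def w(x,y,z):
    c,s=np.cos(p[2]),np.sin(p[2]); return np.array([p[0]+c*x-s*y,p[1]+s*x+c*y,z])
def dk(v):
    c,s=np.cos(p[2]),np.sin(p[2]); d=np.array(v[:2])-p[:2]; return np.round([c*d[0]+s*d[1],-s*d[0]+c*d[1],v[2]],1)
def ori(a): # tool down, tool y at world angle a
    from scipy.spatial.transform import Rotation as R
    y=np.array([np.cos(a),np.sin(a),0]);z=np.array([0,0,-1.]);return R.from_matrix(np.c_[np.cross(y,z),y,z]).as_quat()
def st(m=''):
    s=ctrl.get_state(); print(m,'t',round(s['t'],2),'dock',dk(s['position']),'F',np.round(s['contact_force'],1),'w',round(s['width'],1),'oh',ctrl.finger_overhang)
E
python3 - <<'E'
from h import *
st()
ctrl.grip(0); st('shut')
q=ori(p[2]+np.pi/2)
print(kinematics.ik(w(-110,50,130),q),kinematics.ik(w(-4,-96,90),ori(p[2])))
ctrl.movep(w(-110,50,130),q); st('above')
ctrl.move_linear(w(-110,50,42),120); st('down')
hit=ctrl.move_linear(w(-92,50,42),60,until_force=15); st('near %s'%hit)
hit=ctrl.move_linear(w(-36,50,42),50,until_force=18); st('push %s'%hit)
snap('top','t1.png');snap('side','s1.png')
E
```

```text
t 0.2 dock [-384.2  308.2  238.8] F [0.1 0.1 0.9] w 85.6 oh 8.0
shut t 0.97 dock [-384.1  308.5  239.3] F [0.2 0.7 0.2] w 0.2 oh 8.0
[ 5.34691630e-01  4.27956298e-01  1.94240275e+00 -4.44089210e-16
  7.71233607e-01 -8.25139811e-01] [ 1.85986037e-01  5.04072399e-01  1.94413253e+00 -4.44089210e-16
  6.93387722e-01  3.96950922e-01]
above t 2.42 dock [-110.    50.9  130.3] F [-0.4  0.  -0.1] w -0.3 oh 8.0
down t 3.31 dock [-109.8   50.4   42.4] F [-0.   0.2  0.1] w -0.2 oh 8.0
near False t 3.76 dock [-91.4  50.   42.2] F [-0.2 -0.5 -0.1] w -0.3 oh 8.0
push True t 4.7 dock [-42.2  49.7  41.4] F [ 0.   0.6 -0.2] w -0.1 oh 8.0
```

```bash
python3 - <<'E'
import cv2,numpy as np
def crop(f,x0,y0):
    return cv2.resize(cv2.imread(f)[y0:y0+120,x0:x0+80],(400,600),interpolation=cv2.INTER_CUBIC)
a=cv2.resize(cv2.imread('pics/t1.png')[170:290,300:380],(400,600),interpolation=cv2.INTER_CUBIC)
b=cv2.resize(cv2.imread('pics/s1.png')[195:285,250:370],(400,300),interpolation=cv2.INTER_CUBIC)
cv2.imwrite('pics/c1.png',np.hstack([a,np.vstack([b,b*0])]))
E
```

```text
(no output)
```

View pics/c1.png

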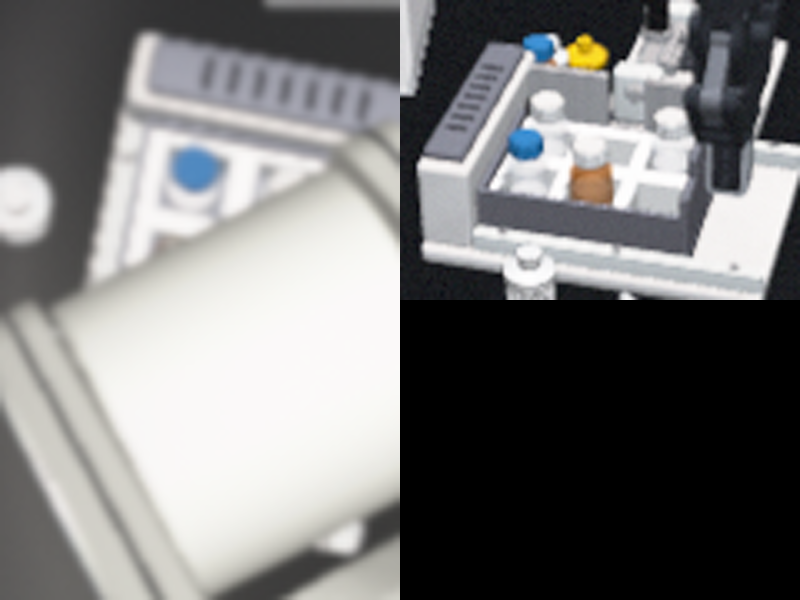

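The side crop shows the tray against or very near the housing with the vials standing. I'll push again slowly to confirm contact with the stop.

```bash
python3 - <<'E'
from h import *
hit=ctrl.move_linear(w(-34,50,42),15,until_force=15); st('push %s'%hit)
ctrl.wait(.15); st()
ctrl.move_linear(w(-95,50,42),150); ctrl.move_linear(w(-110,50,125),200); st('up')
S=snap('side','s2.png')
# predicted tray-front corners when home, vs. image
print(proj(S,[w(-35,100,58),w(-35,0,58),w(-35,18,70),w(-35,82,70),w(75,100,12),w(75,102,24)]).round(1).tolist())
cv2.imwrite('pics/c2.png',cv2.resize(S['image'][185:290,250:390,::-1],(800,600),interpolation=cv2.INTER_CUBIC))
E
```

```text
push True t 5.17 dock [-42.4  49.   40.8] F [ 0.1 -0.4  0.9] w -0.1 oh 8.0
 t 5.32 dock [-42.6  48.8  40.6] F [-0.1 -0.1  0. ] w 0.1 oh 8.0
up t 6.39 dock [-109.4   50.   124.9] F [ 0.8 -0.  -0.1] w -0.3 oh 8.0
[[337.8, 255.9], [349.1, 223.8], [347.5, 223.4], [340.2, 243.7], [274.3, 269.1], [273.7, 264.1]]
```

View pics/c2.png

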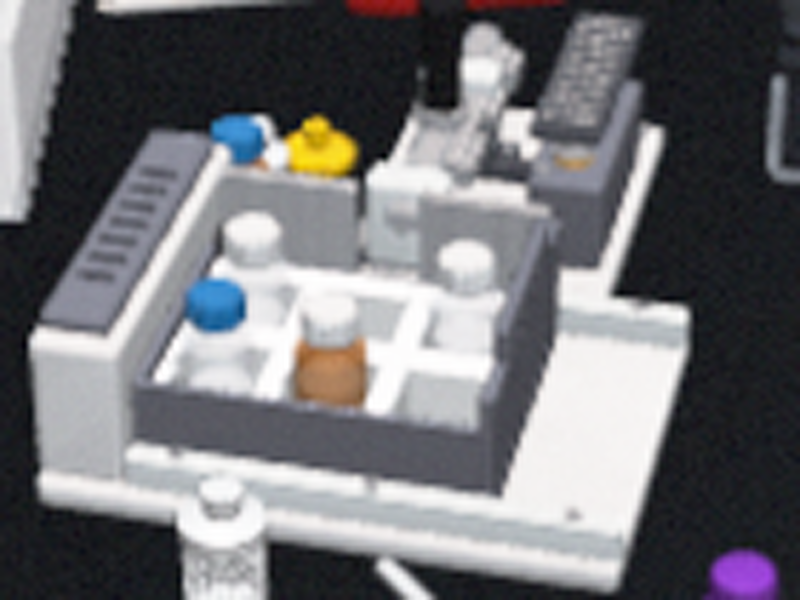

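The tray is home: the front corner is seen at (337.5,256) against a predicted (337.8,255.9), and the four vials are standing. Next I'll press the catch.

```bash
python3 - <<'E'
from h import *
q=ori(p[2])
ctrl.grip(34); st('open')
ctrl.movep(w(-4,-98,125),q); st('above')
ctrl.move_linear(w(-4,-98,88),100); ctrl.wait(.2); st('over')
h=ctrl.move_linear(w(-4,-98,58),20,until_force=3); st('touch %s'%h)
z=ctrl.get_state()['position'][2]
h=ctrl.move_linear(w(-4,-98,z-14),20,until_force=9); st('press %s'%h)
ctrl.wait(.2); st()
S=snap('side','s3.png');
cv2.imwrite('pics/c3.png',cv2.resize(S['image'][130:250,280:440,::-1],(800,600),interpolation=cv2.INTER_CUBIC))
E
```

```text
open t 6.87 dock [-110.1   49.9  124.6] F [ 0.4 -0.2 -0.3] w 33.9 oh 8.0
above t 7.99 dock [ -4.2 -97.7 125. ] F [-0.2  0.6 -0.2] w 34.1 oh 8.0
over t 8.71 dock [ -3.6 -97.8  88.6] F [-1.1  0.8  0.6] w 34.2 oh 8.0
touch True t 9.54 dock [ -4.  -98.   73.1] F [ 0.7 -0.3  3.5] w 33.9 oh 8.0
press True t 10.05 dock [ -3.9 -98.1  64.9] F [-2.8 -0.1 11. ] w 34.3 oh 8.0
 t 10.25 dock [ -4.  -98.1  64.9] F [-1.6 -0.6 12.2] w 34.2 oh 8.0
```

View pics/c3.png

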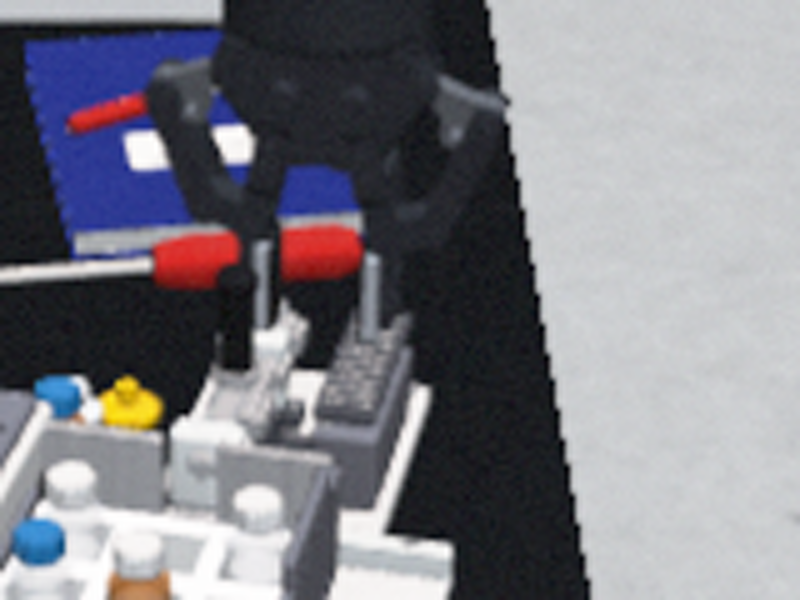

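The catch is down on its stop (12 N, about 9 mm of travel) and the knob-side finger is in line behind the knob. Next I'll push the bolt.

```bash
python3 - <<'E'
from h import *
z=ctrl.get_state()['position'][2]
for y in(-80,-65,-48):
    h=ctrl.move_linear(w(-4,y,z),30,until_force=18); st('%s'%h)
    if h: break
S=snap('side','s4.png')
cv2.imwrite('pics/c4.png',cv2.resize(S['image'][150:255,280:420,::-1],(800,600),interpolation=cv2.INTER_CUBIC))
E
```

```text
False t 11.05 dock [ -4.3 -81.   65. ] F [-1.2 -6.   9.9] w 33.9 oh 8.0
False t 11.7 dock [ -4.4 -66.2  65.1] F [-1.1 -6.2 11.1] w 34.0 oh 8.0
True t 12.17 dock [ -5.7 -55.3  65. ] F [-2.4 -3.1  8.1] w 33.7 oh 8.0
```

View pics/c4.png

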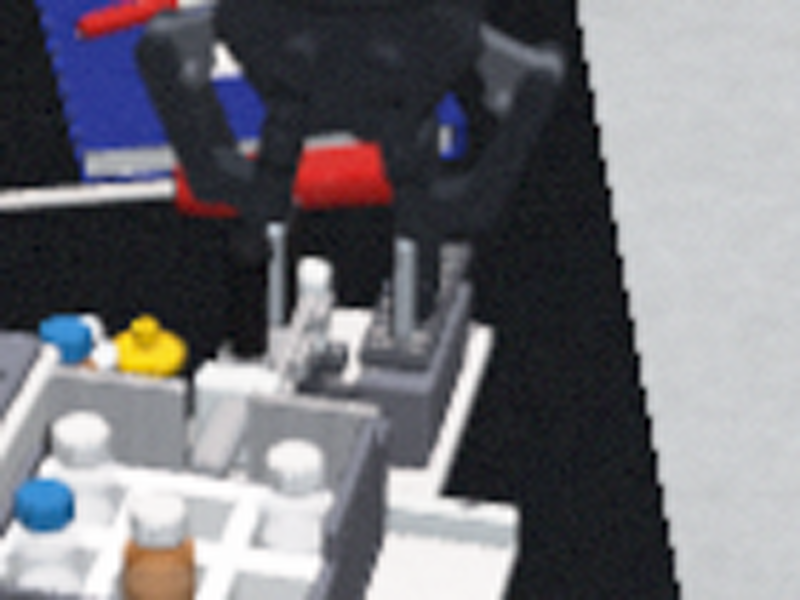

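The bolt nose is visible in the keeper slot, and the stop at y -55.3 matches the expected full throw. I'll push once more to confirm, then release and check.

```bash
python3 - <<'E'
from h import *
s=ctrl.get_state();z=s['position'][2]
h=ctrl.move_linear(w(-4,-48,z),15,until_force=15); st('%s'%h)
y=dk(ctrl.get_state()['position'])[1]
ctrl.move_linear(w(-4,y-5,z),40); st('back')
ctrl.move_linear(w(-4,y-5,125),80); st('up')
ctrl.move_linear(w(-4,y-5,190),150)
ctrl.movep(w(-150,-60,220),ori(p[2])); st('off')
S=snap('side','s5.png');T=snap('top','t5.png')
print('nose/knob shot pred side',proj(S,[w(20,-37,94),w(20,19,40)]).round(1).tolist(),'bar up/down',proj(S,[w(-40,-35,68),w(-40,-35,58)]).round(1).tolist())
cv2.imwrite('pics/c5.png',cv2.resize(S['image'][170:290,260:420,::-1],(800,600),interpolation=cv2.INTER_CUBIC))
E
```

```text
True t 12.51 dock [ -6. -55.  65.] F [-0.8 -2.3  6.7] w 34.0 oh 8.0
back t 12.8 dock [ -4.1 -59.9  65.1] F [-0.5  0.2  6.4] w 34.0 oh 8.0
up t 13.7 dock [ -4.3 -60.2 124.7] F [ 0.9  0.8 -0.6] w 34.0 oh 8.0
off t 14.93 dock [-150.1  -59.8  219.7] F [ 0.8  0.1 -0.1] w 34.0 oh 8.0
nose/knob shot pred side [[323.6, 192.6], [316.5, 234.1]] bar up/down [[355.6, 209.4], [355.4, 214.1]]
```

View pics/c5.png

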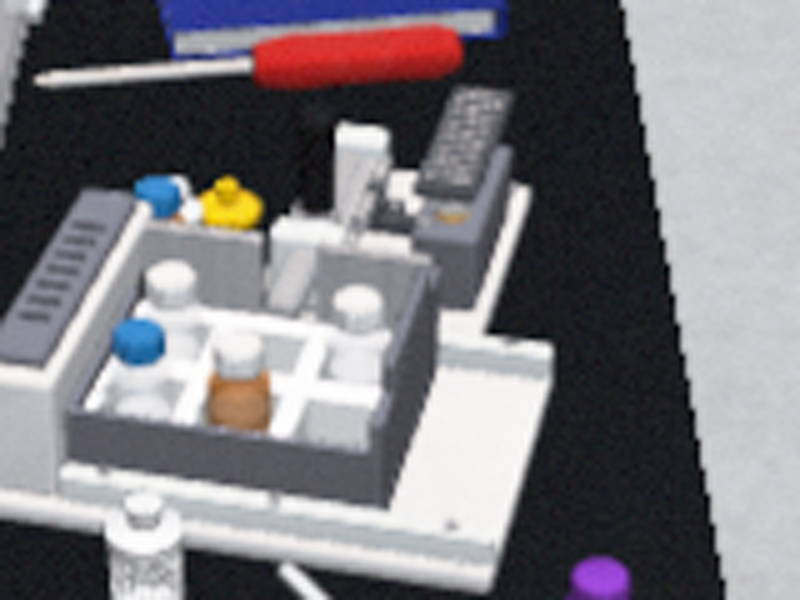

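The bar corner is at (354,209), which matches the predicted up position (355.6,209.4). The nose is about (316,232), near the fully-shot prediction (316.5,234). The tray is home, the vials are standing and the bystanders are in place, so I'll hand in.

```bash
python3 -c "
from h import *
print(ctrl.close_job())"
```

```text
the job is handed in; nothing more can be done
None
```

The job is handed in at about 15 s of the 42 s allowed: the last pictures show the tray home, the bolt fully shot into the slot, the catch back up, the four vials standing and the robot clear. The judge returned no verdict.

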